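# Make room in the fittings row for the elbow box

## Task

In the galvanised tray stands a tight row of little plywood stock boxes. Nudge the box with the brass tee on its lid and the box with the straight brass coupling apart along the tray, keeping both standing in it, then put the box with the brass elbow, which stands on the bench, into the gap between them: upright on the tray floor and square with the row. Set it down, do not drop it.

Things in the scene. Friction and masses are not known exactly. Their poses are not given: they have to be found in the camera images.
- elbow_box: Plywood box, dark steel lid, 52 deep (x) by 46 wide (y) by 70 mm tall, about 0.35 kg, brass sample fixed on the lid, 21 mm high, within the middle 42 mm: an elbow (L from above). Stands on the bench at the robot's right, 25 mm or more clear all round, near two look-alikes with a round cap or a bare lid. Origin: centre of underside, z up.
- tee_box: Plywood box, dark steel lid, 52 deep (x) by 46 wide (y) by 70 mm tall, about 0.35 kg, brass sample fixed on the lid, 21 mm high, within the middle 42 mm: a tee (T from above). Stands in the tray beside straight_box (either side), square with it, 1 mm apart; slides with a few N, pushing the box beyond it along. Origin: centre of underside, z up.
- straight_box: Plywood box, dark steel lid, 52 deep (x) by 46 wide (y) by 70 mm tall, about 0.35 kg, brass sample fixed on the lid, 21 mm high, within the middle 42 mm: a straight coupling (bar along y). Stands in the tray beside tee_box; slides likewise. Origin: centre of underside, z up.
- tray: Fixed steel tray, inside 340 (y) by 76 mm (x), floor 4 mm thick, lips 3 mm thick, 18 mm high. Holds a row of four equal boxes along y, 1 mm apart: tee_box and straight_box in the middle, a capped and a bare box outside; row up to 20 mm off centre, 50 mm or more free at each end, 5 mm or more to each long lip. Origin: centre of underside, on the bench; z up.

How it is judged (in metres and radians):
On the way:
1. the tee box and the straight box stand in the tray with a gap between them wide enough for the elbow box (centres over 93 mm apart) (horizontal distance between tee_box and straight_box above 0.093 m and z of each of tee_box, straight_box in the frame of tray below 0.02 m), for 0.2 s.
At the end, for the whole second after the job is handed in: the elbow box stands on the tray floor between the tee box and the straight box; all three stand in the tray within 20 mm of its long centre line, upright within 8 degrees, square with the tray within 15 degrees, at rest (x of elbow_box in the frame of tray between -0.02 and 0.02 m and z of elbow_box in the frame of tray between -0.002 and 0.012 m and angle between each of elbow_box, tee_box, straight_box's own z axis and vertical below 0.14 rad and angle between the x axis of each of elbow_box, tee_box, straight_box and the x axis of tray, either way round below 0.26 rad and linear speed of each of elbow_box, tee_box, straight_box below 0.02 m/s and x of tee_box in the frame of tray between -0.02 and 0.02 m and z of tee_box in the frame of tray between -0.002 and 0.012 m and x of straight_box in the frame of tray between -0.02 and 0.02 m and z of straight_box in the frame of tray between -0.002 and 0.012 m and ((y of elbow_box in the frame of tee_box above 0.035 m and y of elbow_box in the frame of straight_box below -0.035 m) or (y of elbow_box in the frame of tee_box below -0.035 m and y of elbow_box in the frame of straight_box above 0.035 m))); the robot touches nothing.
It fails at once if the tee box or the straight box is lifted out of the tray (over 35 mm) or tipped over 30 degrees (z of any of tee_box, straight_box in the frame of tray above 0.039 m or angle between any of tee_box, straight_box's own z axis and vertical above 0.52 rad).
It fails at once if the elbow box is dropped: out of the fingers and faster than 0.6 m/s (contact force between elbow_box and the fingers below 0.1 N and linear speed of elbow_box above 0.6 m/s).
It also fails if it takes over 51 s, if anything falls off the work surface, if the arm or the gripper's body presses on something with over 40 N, if the wrist force passes 120 N, or if a joint passes its speed limit or range.

## Robot

A 6-joint arm with a two-finger parallel gripper is mounted at the origin on the work surface. World frame = base frame: x ahead of the robot, y to its left, z up, the work surface at z = 0. Lengths are in mm, angles in rad, forces in N, time in s.
With the tool pointing down it reaches from about 350 to 975 mm from the base axis. Payload 7.1 kg.
Tool frame: the origin (TCP) lies at the centre of the arm's flange, where the gripper is bolted on; the fingertips stand 182 mm ahead of it and the grasp point (between the pads) lies 163 mm ahead of it; z points along the fingers, y is the line along which they close (so a half turn about z gives the same grasp; the last joint's range is limited). The gripper opens to 88 mm and grips with 3 to 60 N. Pads are 20 mm wide; open, the fingers measure 115 mm over their backs; the gripper's body (75 mm by 178 mm) begins 61 mm behind the grasp point.
Start: joints at [-1.237, 0.423, 1.63, -0, 1.089, -0.019], TCP at [215.971, -586.483, 404.675] pointing down, gripper open.
Joint ranges: [-3, 3], [-0.9, 2.11], [0.09, 2.58], [-1.31, 4.45], [0.11, 2.69], [-2.54, 2.54]. Speed limits (rad/s): [2.39, 2.39, 3.01, 3.14, 3.14, 3.14].

## Interface

Orientations are given as a rotation vector (axis times angle).
In Python, from workcell import readout, get_image, ctrl gives the robot as it stands.
- The arm moves only by the tool step_arm, never from a script. Its argument "targets" is a list that holds one entry, the list of rows, each a list of 7 numbers: the shift along the world's x, y, z as a fraction of full scale, then the turn, a rotation vector about the world's x, y, z as a fraction of full scale, then the opening, from 0 (shut) to 1 (fully open). In form: [[[dx, dy, dz, wx, wy, wz, claw], ...]]. A call has exactly 5 rows; each row shifts and turns the commanded pose from where the row before left it; what a row does not reach is not made up. Full scale, the value 1, is 0.05 m for a shift and 4 degrees for a turn. A row lasts 1/8 s, in which the tool goes at most 62.5 mm and 10.7 degrees, less where a joint would pass 70% of its speed; a pose out of reach is approached as far as the arm can. A call with a number of a shift or a turn outside -1 to 1 is refused whole. A call with a gripper value outside its range is refused whole. The fingers move at their own pace and stop on an object; the grip force is fixed at half the most. Time passes only in rows, so rows that do not move let the fingers close, or fill a call up. It gives the time, the measured TCP pose, the force, the opening and the grip force at its end, in the units of the state.
- readout.get_obs(): the state, without advancing time (a new reading comes with each control period).
- get_image(name): name is "side" or "top" or "wrist"; returns a dict with "pixels" (400x640x3 uint8, red, green, blue), "intrinsics" (3x3 intrinsics, pixels), "k1" (the pictures are not rectified: a ray, as slopes to the right and down, at radius r is drawn at 1 + k1 r^2 times it, then the intrinsics apply), "extrinsics" (4x4, takes a point from world to camera coordinates). Camera axes: x right, y down, z forward; pixel columns grow to the right and rows downward; lengths in mm; the calibration is good to about 2 mm. A picture is of the moment at which its call begins. There is no depth.
- ctrl.close_job(): hands the job in; it is judged then, once.
The state is a dict: "t": time; "qpos": joint angles; "qvel": joint speeds; "joint_torque": joint torques, N m; "ee_pos": TCP position; "orientation": TCP orientation; "ft_force": force on the tool from outside, world axes, zero at the start; "moment": the same for the moment, N m; "width": finger opening in mm; "grasp_force": force on a finger pad.
Only numpy, scipy, OpenCV 4.12 (cv2) and the standard library are available. Lean on these libraries where they do the work, as an engineer would, in place of code of your own. Each camera call takes 0.05 s, during which the arm holds its last target. There are 200 camera calls.

## Working session

There is one attempt and no reset: what is moved stays moved. The work goes in short steps, Python scripts to look and compute and a tool call to move; the robot and the scene stay as the last step left them, time stands still between calls to the robot, and variables do not carry over. Pictures are saved under pics/ and viewed, at most 10 in all, crops included, and the job is handed in when it is done.

Besides the shell and the picture viewer there is one more tool, called after "Call:" by a JSON object that holds its "name" and its "arguments", one argument or row to a line. step_arm: Moves the arm, as the interface text tells. Shift numbers are shares of 0.05 m and turn numbers shares of 4 degrees, none past 1 either way. Its arguments: {"type":"object","properties":{"targets":{"type":"array"}},"required":["targets"]}

```bash
mkdir -p pics
cat > h.py <<'E'
import numpy as np, cv2
from workcell import readout, get_image, ctrl
def snap(n,f,crop=None,s=1):
    d=get_image(n); np.savez('pics/'+f+'.npz',**{k:np.array(v) for k,v in d.items()})
    im=d['pixels'][:,:,::-1]
    if crop: x0,y0,x1,y1=crop; im=im[y0:y1,x0:x1]
    im=cv2.resize(im,None,fx=s,fy=s,interpolation=cv2.INTER_CUBIC); cv2.imwrite(f'pics/{f}.png',im)
def ray(f,u,v):
    d=np.load('pics/'+f+'.npz'); K=d['intrinsics'];E=d['extrinsics'];k=float(d['k1'])
    p=np.array([(u-K[0,2])/K[0,0],(v-K[1,2])/K[1,1]]);q=p.copy()
    for _ in range(20): q=p/(1+k*(q@q))
    R=E[:3,:3]; return -R.T@E[:3,3], R.T@np.array([*q,1])
def at(f,u,v,z):
    c,r=ray(f,u,v); return (c+r*(z-c[2])/r[2]).round(1)
E
python3 - <<'E'
from h import *
for n in('top','side'): snap(n,n+'0',s=1.25)
for n in('top','side'):
    d=np.load(f'pics/{n}0.npz');print(ray(n+'0',320,200),d['k1'])
o=readout.get_obs();print(o['t'],o['orientation'],o['width'])
E
```

```text
(array([391.82786924, -76.42248474, 904.68516832]), array([ 0.17078881,  0.00145144, -0.98546947])) -0.10246953519002343
(array([ 392.66025955, -584.87254646,  498.54323137]), array([ 0.19532273,  0.75672761, -0.62392768])) -0.045670777076919786
0.1 [-3.09155428e+00 -5.51072581e-01  3.30052743e-04] 88.14897567964586
```

View pics/top0.png

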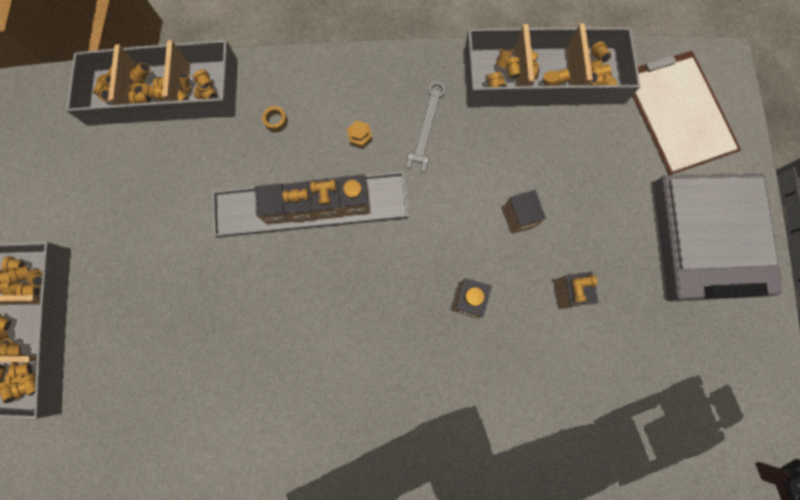

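View pics/side0.png

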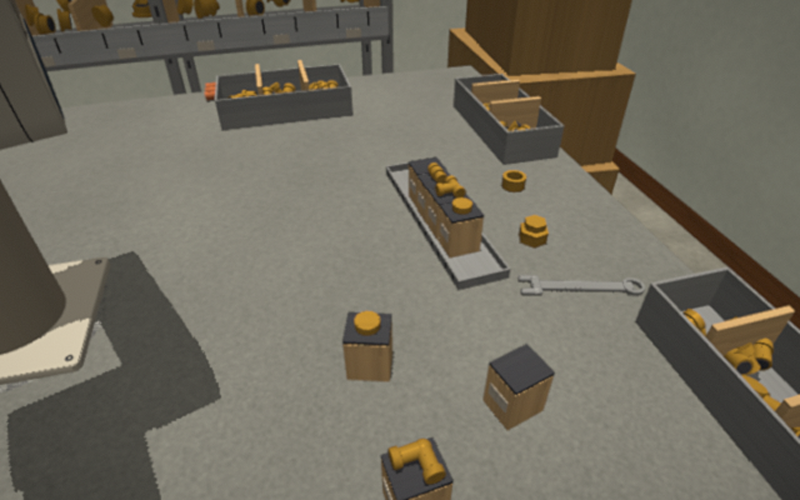

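Run:
```python
import cv2,numpy as np
from h import *
im=np.load('pics/top0.npz')['pixels'][:,:,::-1]
a=cv2.resize(im[130:200,165:335],None,fx=4.5,fy=4.5,interpolation=cv2.INTER_CUBIC)
b=cv2.resize(im[200:260,350:520],None,fx=4.5,fy=4.5,interpolation=cv2.INTER_CUBIC)
cv2.imwrite('pics/c1.png',np.vstack([a,b[:600-len(a)]]));print(a.shape,b.shape)
```

```text
(315, 765, 3) (270, 765, 3)
```

View pics/c1.png

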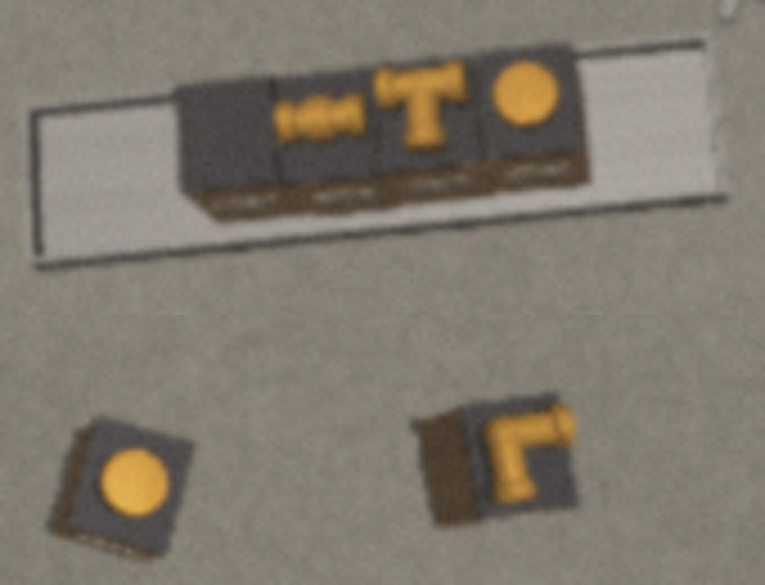

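Run:
```python
from h import *
A=lambda p,z:at('top0',p[0]/4.5+165,p[1]/4.5+130,z)[:2]
B=lambda p,z:at('top0',p[0]/4.5+350,(p[1]-315)/4.5+200,z)[:2]
e=np.array([B(p,70) for p in[(465,403),(557,393),(577,507),(482,520)]])
print('elbow',e.mean(0),e, [np.degrees(np.arctan2(*(v[::-1]))) for v in(e[0]-e[1],e[3]-e[2],e[0]-e[3],e[1]-e[2])])
r=np.array([A(p,74) for p in[(177,90),(572,47),(588,160),(183,192)]])
print('row',r.mean(0),r,[np.degrees(np.arctan2(*(v[::-1]))) for v in(r[0]-r[1],r[3]-r[2])])
t=np.array([A(p,18) for p in[(32,108),(703,42),(727,200),(38,268)]])
print('tray',t.mean(0),t,[np.degrees(np.arctan2(*(v[::-1]))) for v in(t[0]-t[1],t[3]-t[2])])
for n,p,q in(('bs',(275,82),(280,185)),('st',(375,70),(380,172)),('tc',(478,60),(485,165))): print(n,(A(p,74)+A(q,74))/2)
```

```text
elbow [ 463.    -367.075] [[ 487.5 -343.8]
 [ 490.6 -386.5]
 [ 439.  -390.9]
 [ 434.9 -347.1]] [np.float64(94.15236170844375), np.float64(95.34772039908538), np.float64(3.589897111047289), np.float64(4.873896422204742)]
row [630.85   68.825] [[649.9 163.9]
 [663.5 -21.1]
 [609.2 -27.4]
 [600.8 159.9]] [np.float64(94.20445099634003), np.float64(92.56787113171298)]
tray [630.975  82.125] [[661.  254. ]
 [682.1 -82.1]
 [601.6 -91.2]
 [579.2 247.8]] [np.float64(93.59225370132742), np.float64(93.78042027056495)]
bs [627.2 116. ]
st [631.4   69.45]
tc [633.65  21.2 ]
```

Call:
{"name": "step_arm", "arguments": {
  "targets": [
    [[0.41,0.63,-0.06,0,0,0.92,1],[0.41,0.63,-0.06,0,0,0.92,1],[0.41,0.63,-0.06,0,0,0.92,1],[0.41,0.63,-0.06,0,0,0.92,1],[0.41,0.63,-0.06,0,0,0.92,1]]
  ]
}}

```text
t: 0.72
ee_pos: [318.9, -427.8, 389.3]
orientation: [-2.963, -1.041, 0.0]
ft_force: [0.7, -0.3, -0.2]
width: 87.5
grasp_force: 0.0
```

Call:
{"name": "step_arm", "arguments": {
  "targets": [
    [[0.41,0.63,-0.06,0,0,0.92,1],[0.41,0.63,-0.06,0,0,0.92,1],[0.41,0.63,-0.06,0,0,0.92,1],[0.41,0.63,-0.06,0,0,0.92,1],[0.41,0.63,-0.06,0,0,0.92,1]]
  ]
}}

```text
t: 1.35
ee_pos: [421.4, -270.4, 374.4]
orientation: [-2.759, -1.502, 0.0]
ft_force: [0.3, -0.4, -0.3]
width: 87.7
grasp_force: 0.0
```

Call:
{"name": "step_arm", "arguments": {
  "targets": [
    [[0.41,0.63,-0.06,0,0,0.92,1],[0.41,0.63,-0.06,0,0,0.92,1],[0.41,0.63,-0.06,0,0,0.92,1],[0.41,0.63,-0.06,0,0,0.92,1],[0.41,0.63,-0.06,0,0,0.92,1]]
  ]
}}

```text
t: 1.98
ee_pos: [523.9, -112.9, 359.3]
orientation: [-2.483, -1.924, 0.001]
ft_force: [0.7, -0.1, 1.6]
width: 87.8
grasp_force: 0.0
```

Call:
{"name": "step_arm", "arguments": {
  "targets": [
    [[0.41,0.63,-0.06,0,0,0.92,1],[0.41,0.63,-0.06,0,0,0.92,1],[0.41,0.63,-0.06,0,0,0.92,1],[0.41,0.63,-0.06,0,0,0.92,1],[0.41,0.63,-0.06,0,0,0.92,1]]
  ]
}}

```text
t: 2.6
ee_pos: [626.4, 44.6, 344.2]
orientation: [-2.143, -2.296, 0.001]
ft_force: [0.3, -0.4, 0.5]
width: 88.0
grasp_force: 0.0
```

```bash
cat >> h.py <<'E'
def st():
    from scipy.spatial.transform import Rotation as Ro
    o=readout.get_obs();R=Ro.from_rotvec(o['orientation']).as_matrix()
    print('t',o['t'],'pos',np.round(o['ee_pos'],1),'yaw_close',np.degrees(np.arctan2(R[1,1],R[0,1])).round(2),'z',R[:,2].round(3),'w',round(o['width'],1),'q',np.round(o['qpos'],2),'F',np.round(o['ft_force'],1))
E
python3 - <<'E'
from h import *
snap('wrist','w1',s=1.25);st()
E
```

```text
t 2.65 pos [628.3  47.7 344.1] yaw_close 4.17 z [ 0.001  0.002 -1.   ] w 87.8 q [ 0.06  0.5   1.66  0.    0.98 -0.02] F [1.4 2.3 0.2]
```

View pics/w1.png

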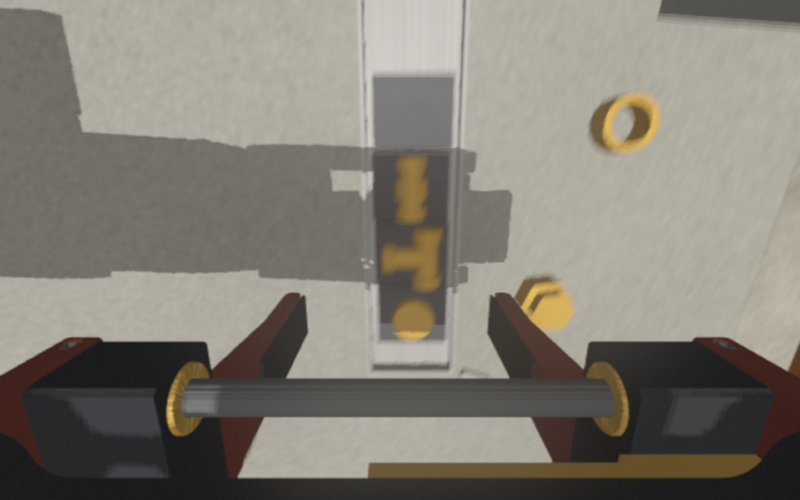

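Run:
```python
from h import *
for p,z in[((374,75),74),((455,73),74),((374,152),74),((453,152),74),((379,340),74),((448,336),74),((361,60),18),((466,60),18),((370,365),18),((452,365),18)]: print(p,z,at('w1',p[0]/1.25,p[1]/1.25,z))
```

```text
(374, 75) 74 [604.7 164.5  74. ]
(455, 73) 74 [654.7 169.2  74. ]
(374, 152) 74 [607.1 118.5  74. ]
(453, 152) 74 [658.8 122.1  74. ]
(379, 340) 74 [618.  -18.7  74. ]
(448, 336) 74 [670.  -11.7  74. ]
(361, 60) 18 [590.4 183.9  18. ]
(466, 60) 18 [669.3 189.4  18. ]
(370, 365) 18 [610.  -77.2  18. ]
(452, 365) 18 [687.9 -71.7  18. ]
```

Call:
{"name": "step_arm", "arguments": {
  "targets": [
    [[0.14,-0.04,-0.5,0,0,0,1],[0,0,-0.8,0,0,0,1],[0,0,-0.8,0,0,0,1],[0,0,-0.44,0,0,0,1],[0,0,0,0,0,0,0]]
  ]
}}

```text
t: 3.28
ee_pos: [632.3, 41.4, 216.1]
orientation: [-2.145, -2.292, 0.004]
ft_force: [-0.1, -1.1, 0.3]
width: 81.2
grasp_force: 0.0
```

Call:
{"name": "step_arm", "arguments": {
  "targets": [
    [[0,0,0,0,0,0,0],[0,0,0,0,0,0,0],[0,0,0,0,0,0,0],[0,0,0,0,0,0,0],[0,0,0,0,0,0,0]]
  ]
}}

```text
t: 3.9
ee_pos: [633.6, 41.5, 219.0]
orientation: [2.145, 2.293, 0.003]
ft_force: [0.6, -0.5, 6.9]
width: 52.0
grasp_force: 30.0
```

Call:
{"name": "step_arm", "arguments": {
  "targets": [
    [[0.008,-0.12,0,0,0,0,0],[0.008,-0.12,0,0,0,0,0],[0.008,-0.12,0,0,0,0,0],[0.008,-0.12,0,0,0,0,0],[0.008,-0.12,0,0,0,0,0]]
  ]
}}

```text
t: 4.53
ee_pos: [635.6, 12.7, 219.0]
orientation: [2.147, 2.294, 0.005]
ft_force: [0.5, 9.2, 6.2]
width: 51.8
grasp_force: 30.0
```

Call:
{"name": "step_arm", "arguments": {
  "targets": [
    [[0,0,0,0,0,0,0],[0,0,0,0,0,0,0],[0,0,0,0,0,0,1],[0,0,0,0,0,0,1],[0,0,0,0,0,0,1]]
  ]
}}

```text
t: 5.15
ee_pos: [634.8, 11.4, 217.5]
orientation: [-2.146, -2.294, 0.001]
ft_force: [1.4, -0.2, 0.2]
width: 78.4
grasp_force: 0.0
```

Run:
```python
from h import *
st()
```

```text
t 5.15 pos [634.8  11.4 217.5] yaw_close 3.81 z [-0.001 -0.    -1.   ] w 78.4 q [-0.    0.68  1.69 -0.    0.76 -0.07] F [ 1.4 -0.2  0.2]
```

Call:
{"name": "step_arm", "arguments": {
  "targets": [
    [[-0.015,0.33,0,0,0,0,1],[-0.015,0.33,0,0,0,0,1],[-0.015,0.33,0,0,0,0,1],[-0.015,0.33,0,0,0,0,1],[-0.015,0.33,0,0,0,0,1]]
  ]
}}

```text
t: 5.78
ee_pos: [631.1, 95.5, 217.7]
orientation: [2.146, 2.295, 0.0]
ft_force: [0.4, -0.2, -0.0]
width: 88.3
grasp_force: 0.0
```

Call:
{"name": "step_arm", "arguments": {
  "targets": [
    [[0,0,0,0,0,0,1],[0,0,0,0,0,0,0],[0,0,0,0,0,0,0],[0,0,0,0,0,0,0],[0,0,0,0,0,0,0]]
  ]
}}

```text
t: 6.4
ee_pos: [631.1, 93.7, 217.7]
orientation: [-2.147, -2.293, 0.001]
ft_force: [1.2, 0.2, 0.2]
width: 52.1
grasp_force: 30.0
```

Call:
{"name": "step_arm", "arguments": {
  "targets": [
    [[0,0,0,0,0,0,0],[-0.01,0.17,0,0,0,0,0],[-0.01,0.17,0,0,0,0,0],[-0.01,0.17,0,0,0,0,0],[-0.01,0.17,0,0,0,0,0]]
  ]
}}

```text
t: 7.02
ee_pos: [629.2, 128.7, 217.7]
orientation: [2.146, 2.294, -0.0]
ft_force: [1.2, -4.2, 0.5]
width: 51.8
grasp_force: 30.0
```

Call:
{"name": "step_arm", "arguments": {
  "targets": [
    [[0,0,0,0,0,0,0],[0,0,0,0,0,0,0],[0,0,0,0,0,0,1],[0,0,0,0,0,0,1],[0,0,0,0,0,0,1]]
  ]
}}

```text
t: 7.65
ee_pos: [629.3, 127.8, 217.7]
orientation: [2.147, 2.294, 0.0]
ft_force: [-0.2, 0.4, 0.5]
width: 78.4
grasp_force: 0.0
```

Call:
{"name": "step_arm", "arguments": {
  "targets": [
    [[0,0,0.9,0,0,0,1],[0,0,0.9,0,0,0,1],[-0.2,-0.6,0.7,0,0,0,1],[-0.33,-0.99,0,0,0,0,1],[-0.33,-0.99,0,0,0,0,1]]
  ]
}}

```text
t: 8.28
ee_pos: [585.8, -2.1, 343.5]
orientation: [2.145, 2.294, 0.002]
ft_force: [0.4, -1.0, 0.5]
width: 88.1
grasp_force: 0.0
```

Call:
{"name": "step_arm", "arguments": {
  "targets": [
    [[-0.33,-0.99,0,0,0,0,1],[-0.33,-0.99,0,0,0,0,1],[-0.33,-0.99,0,0,0,0,1],[-0.33,-0.99,0,0,0,0,1],[-0.33,-0.99,0,0,0,0,1]]
  ]
}}

```text
t: 8.9
ee_pos: [502.9, -250.1, 342.9]
orientation: [2.146, 2.294, 0.0]
ft_force: [0.6, -0.5, -0.2]
width: 87.6
grasp_force: 0.0
```

Call:
{"name": "step_arm", "arguments": {
  "targets": [
    [[-0.33,-0.99,0,0,0,0,1],[-0.33,-0.9,0,0,0,0,1],[-0.13,-0.4,0,0,0,0,1],[0,0,0,0,0,0,1],[0,0,0,0,0,0,1]]
  ]
}}

```text
t: 9.52
ee_pos: [464.6, -361.8, 342.5]
orientation: [-2.145, -2.294, -0.0]
ft_force: [0.2, 0.3, 0.4]
width: 87.5
grasp_force: 0.0
```

Run:
```python
from h import *
st();snap('wrist','w2',s=1.25);snap('top','t2',(150,110,350,220),4)
```

```text
t 9.525 pos [ 464.6 -361.8  342.5] yaw_close 3.85 z [-0.     0.001 -1.   ] w 87.5 q [-0.68  0.45  1.76  0.    0.94 -0.75] F [0.2 0.3 0.4]
```

View pics/w2.png

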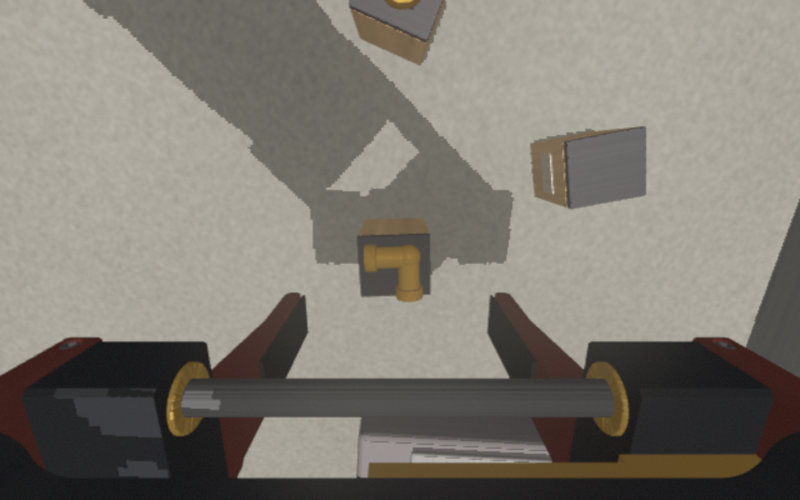

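View pics/t2.png

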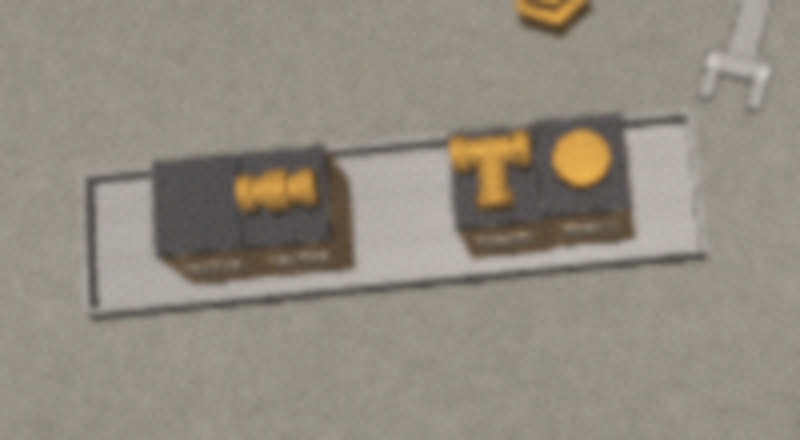

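Run:
```python
from h import *
w=np.array([at('w2',a/1.25,b/1.25,70)[:2] for a,b in[(358,235),(430,234),(430,294),(361,297)]]);print(w.mean(0),w)
T=lambda a,b:at('t2',a/4+150,b/4+110,74)[:2]
s=(T(325,150)+T(332,243))/2;t=(T(450,135)+T(458,230))/2
print(s,t,(s+t)/2,np.linalg.norm(s-t))
```

```text
[ 464.25  -365.725] [[ 436.9 -344.8]
 [ 487.5 -340.6]
 [ 491.7 -385.8]
 [ 440.9 -391.7]]
[627.9 104.6] [633.    38.95] [630.45   71.775] 65.84779798899883
```

Call:
{"name": "step_arm", "arguments": {
  "targets": [
    [[-0.02,-0.09,-0.5,0,0,0.1,1],[0,0,-0.8,0,0,0,1],[0,0,-0.8,0,0,0,1],[0,0,-0.48,0,0,0,1],[0,0,0,0,0,0,1]]
  ]
}}

```text
t: 10.25
ee_pos: [463.2, -365.9, 212.0]
orientation: [-2.134, -2.3, 0.0]
ft_force: [0.1, 0.1, 0.3]
width: 87.7
grasp_force: 0.0
```

Call:
{"name": "step_arm", "arguments": {
  "targets": [
    [[0,0,0,0,0,0,0],[0,0,0,0,0,0,0],[0,0,0,0,0,0,0],[0,0,0,0,0,0,0],[0,0,0,0,0,0,0]]
  ]
}}

```text
t: 10.88
ee_pos: [463.2, -367.6, 214.3]
orientation: [2.138, 2.301, -0.0]
ft_force: [-1.5, 0.3, 5.6]
width: 51.8
grasp_force: 29.8
```

Call:
{"name": "step_arm", "arguments": {
  "targets": [
    [[0,0,0,0,0,0,0],[0,0,0.3,0,0,0,0],[0,0,0.7,0,0,0,0],[0,0,0.9,0,0,0,0],[0,0,0.9,0,0,0,0]]
  ]
}}

```text
t: 11.5
ee_pos: [462.8, -367.2, 355.1]
orientation: [-2.138, -2.301, -0.0]
ft_force: [0.3, 0.7, -5.5]
width: 52.0
grasp_force: 29.8
```

Run:
```python
from h import *
st()
```

```text
t 11.5 pos [ 462.8 -367.2  355.1] yaw_close 4.21 z [-0.001  0.001 -1.   ] w 52.0 q [-0.69  0.43  1.74  0.    0.96 -0.76] F [ 0.3  0.7 -5.5]
```

Call:
{"name": "step_arm", "arguments": {
  "targets": [
    [[0.17,0.44,0,0,0,-0.02,0],[0.34,0.88,0,0,0,0,0],[0.34,0.88,0,0,0,0,0],[0.34,0.88,0,0,0,0,0],[0.34,0.88,0,0,0,0,0]]
  ]
}}

```text
t: 12.12
ee_pos: [539.8, -168.0, 354.0]
orientation: [-2.14, -2.3, 0.0]
ft_force: [0.8, -0.4, -4.3]
width: 52.0
grasp_force: 29.8
```

Call:
{"name": "step_arm", "arguments": {
  "targets": [
    [[0.34,0.88,0,0,0,0,0],[0.34,0.88,0,0,0,0,0],[0.34,0.88,0,0,0,0,0],[0.34,0.88,0,0,0,0,0],[0.34,0.88,0,0,0,0,0]]
  ]
}}

```text
t: 12.75
ee_pos: [624.7, 52.0, 353.9]
orientation: [-2.14, -2.3, 0.001]
ft_force: [0.3, -0.0, -4.5]
width: 52.2
grasp_force: 29.8
```

Call:
{"name": "step_arm", "arguments": {
  "targets": [
    [[0.15,0.44,-0.2,0,0,0,0],[0,0,-0.4,0,0,0,0],[0,0,-0.2,0,0,0,0],[0,0,0,0,0,0,0],[0,0,0,0,0,0,0]]
  ]
}}

```text
t: 13.38
ee_pos: [632.3, 71.6, 313.9]
orientation: [2.141, 2.299, 0.0]
ft_force: [-0.4, -0.4, -4.5]
width: 52.3
grasp_force: 29.8
```

Run:
```python
from h import *
st();snap('wrist','w3',s=1.25);snap('side','s3',(280,90,440,210),5)
```

```text
t 13.375 pos [632.3  71.6 313.9] yaw_close 4.06 z [ 0. -0. -1.] w 52.3 q [ 0.09  0.55  1.66 -0.    0.93  0.02] F [-0.4 -0.4 -4.5]
```

View pics/w3.png

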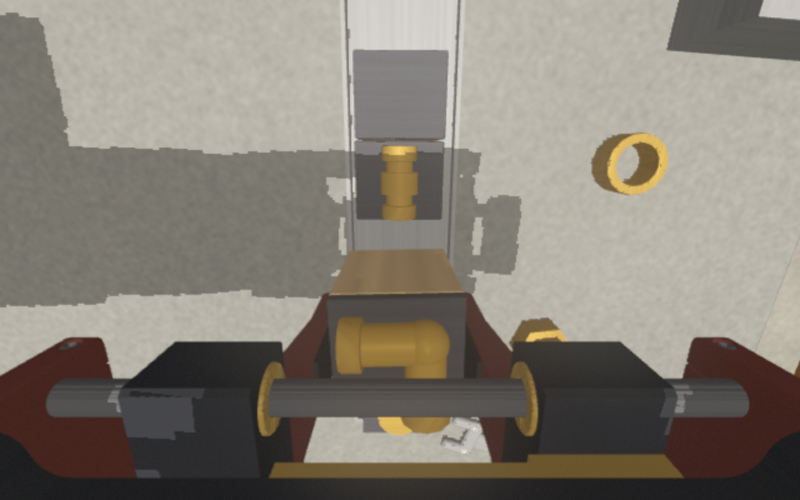

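View pics/s3.png

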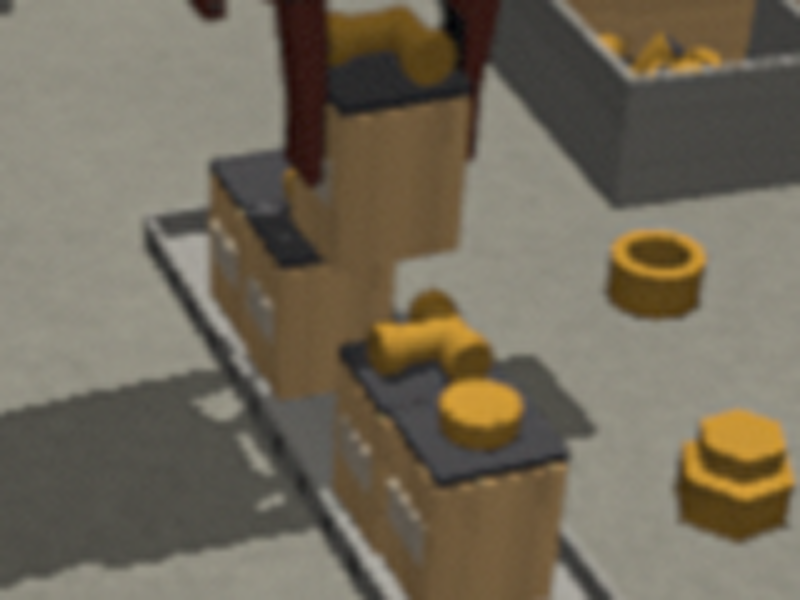

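Run:
```python
from h import *
f=lambda a,b,z:at('w3',a/1.25,b/1.25,z)[:2]
print('straight edge',f(357,219,74),f(442,219,74));print('held top',f(330,293,170),f(467,293,170),'held bottom',f(344,250,100),f(449,250,100))
```

```text
straight edge [606.7 105.9] [658.1 109.6]
held top [607.4  96.6] [656.8 100.1] held bottom [602.8  93.2] [660.2  97.4]
```

Call:
{"name": "step_arm", "arguments": {
  "targets": [
    [[0,0,-0.4,0,0,0,0],[0,0,-0.6,0,0,0,0],[0,0,-0.5,0,0,0,0],[0,0,-0.25,0,0,0,0],[0,0,0,0,0,0,0]]
  ]
}}

```text
t: 14.1
ee_pos: [631.8, 72.5, 224.9]
orientation: [-2.139, -2.299, 0.003]
ft_force: [-0.2, -0.5, -4.6]
width: 52.5
grasp_force: 29.8
```

Call:
{"name": "step_arm", "arguments": {
  "targets": [
    [[0,0,-0.05,0,0,0,0],[0,0,-0.03,0,0,0,0],[0,0,-0.02,0,0,0,0],[0,0,0,0,0,0,0],[0,0,0,0,0,0,0]]
  ]
}}

```text
t: 14.72
ee_pos: [632.3, 72.5, 221.4]
orientation: [2.14, 2.3, 0.0]
ft_force: [0.0, 0.1, -4.5]
width: 52.0
grasp_force: 29.8
```

Call:
{"name": "step_arm", "arguments": {
  "targets": [
    [[0,0,-0.03,0,0,0,0],[0,0,-0.02,0,0,0,0],[0,0,0,0,0,0,0],[0,0,0,0,0,0,0],[0,0,0,0,0,0,0]]
  ]
}}

```text
t: 15.35
ee_pos: [632.2, 72.5, 218.7]
orientation: [2.14, 2.3, 0.0]
ft_force: [0.7, -0.6, -5.3]
width: 51.7
grasp_force: 29.8
```

Call:
{"name": "step_arm", "arguments": {
  "targets": [
    [[0,0,-0.02,0,0,0,0],[0,0,-0.01,0,0,0,0],[0,0,0,0,0,0,0],[0,0,0,0,0,0,0],[0,0,0,0,0,0,0]]
  ]
}}

```text
t: 15.98
ee_pos: [632.3, 72.6, 218.3]
orientation: [2.14, 2.3, 0.0]
ft_force: [-3.1, -0.9, 5.7]
width: 51.9
grasp_force: 29.8
```

Contact: the box is on the floor. Release and withdraw.

Call:
{"name": "step_arm", "arguments": {
  "targets": [
    [[0,0,0,0,0,0,1],[0,0,0,0,0,0,1],[0,0,0,0,0,0,1],[0,0,0,0,0,0,1],[0,0,0,0,0,0,1]]
  ]
}}

```text
t: 16.6
ee_pos: [632.2, 72.5, 217.1]
orientation: [2.14, 2.3, -0.0]
ft_force: [-0.2, 0.7, -0.9]
width: 87.9
grasp_force: 0.0
```

Call:
{"name": "step_arm", "arguments": {
  "targets": [
    [[0,0,0.5,0,0,0,1],[0,0,0.9,0,0,0,1],[0,0,0.9,0,0,0,1],[-0.9,-0.6,0.3,0,0,0,1],[-0.9,-0.6,0,0,0,0,1]]
  ]
}}

```text
t: 17.23
ee_pos: [541.7, 12.1, 348.7]
orientation: [2.137, 2.299, 0.004]
ft_force: [-0.4, -0.2, 0.3]
width: 87.7
grasp_force: 0.0
```

Call:
{"name": "step_arm", "arguments": {
  "targets": [
    [[-0.7,-0.9,0,0,0,0,1],[-0.7,-0.9,0,0,0,0,1],[-0.3,-0.9,0,0,0,0,1],[0,0,0,0,0,0,1],[0,0,0,0,0,0,1]]
  ]
}}

```text
t: 17.85
ee_pos: [457.4, -122.4, 347.3]
orientation: [2.141, 2.299, 0.001]
ft_force: [-0.2, 1.4, 0.1]
width: 87.9
grasp_force: 0.0
```

Run:
```python
from h import *
st();snap('top','t4',(150,110,350,220),4)
```

```text
t 17.85 pos [ 457.4 -122.4  347.3] yaw_close 4.08 z [ 0.  0. -1.] w 87.9 q [-0.29  0.29  2.    0.    0.85 -0.36] F [-0.2  1.4  0.1]
```

View pics/t4.png

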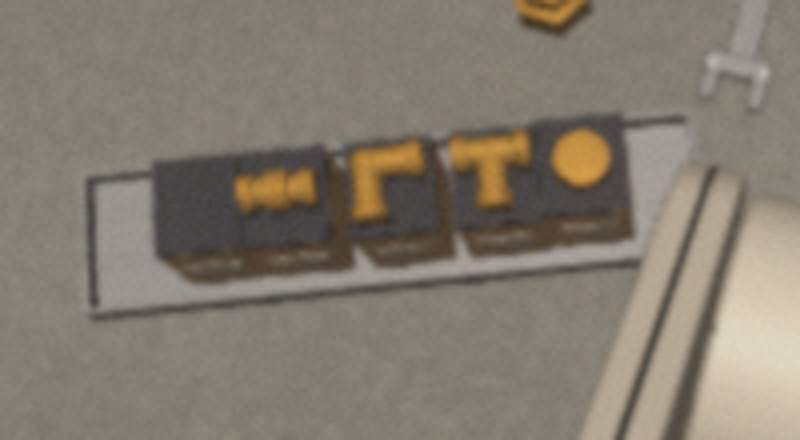

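The elbow box (lid about px 395,190) stands square and upright between the straight box (285,200) and the tee box (495,180), with the arm clear.

```bash
python3 -c "
from h import *
print(ctrl.close_job())"
```

```text
the job is handed in; nothing more can be done
None
```

The elbow box was set down upright and square in the gap between the tee and straight boxes, as the last overhead picture shows, and the job was handed in about 18 s into the 51 s limit; the hand-in returned no verdict.

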